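# Mix the lot beads and snap the stirring wand onto its stud

### The arm

A 7-joint arm with a two-finger parallel gripper is mounted at the origin on the work surface. World frame = base frame: x ahead of the robot, y to its left, z up, the work surface at z = 0. Lengths are in mm, angles in rad, forces in N, time in s.
With the tool pointing down it reaches from about 425 to 950 mm from the base axis. Payload 16.7 kg.
Tool frame: the origin (TCP) lies midway between the tips of the shut fingers; the grasp point (between the pads) lies 19 mm behind it; z points along the fingers, y is the line along which they close (so a half turn about z gives the same grasp; the last joint's range is limited). The gripper opens to 94 mm and grips with 3 to 60 N. Pads are 16 mm wide; open, the fingers measure 119 mm over their backs; the gripper's body (75 mm by 177 mm) begins 78 mm behind the grasp point.
Start: joints at [1.194, 0.426, 0.074, 1.606, -0.034, 1.111, -0.067], TCP at [151.753, -657.68, 168.067] pointing down, gripper open.
Joint ranges: [-2.85, 2.85], [-0.5, 2.14], [-1.23, 1.37], [0.21, 2.46], [-1.02, 4.16], [0.16, 2.05], [-2.73, 2.73]. Speed limits (rad/s): [1.89, 1.89, 2.39, 2.39, 3.01, 3.01, 3.01].

### API

Orientations are given as [roll, pitch, yaw] about the fixed x, y, z axes, in that order (R = Rz(yaw) Ry(pitch) Rx(roll)).
In Python, from rig import readout, imaging, hand_in gives the robot as it stands.
- The arm moves only by the shell command python3 -m jog 'ROWS' [OPENING] [FORCE]. ROWS is JSON, a list of rows, each a list of 6 numbers: the shift along the tool's x, y, z in mm, then the turn, a rotation vector about the tool's x, y, z in degrees. A call has 1 to 20 rows; each row shifts and turns the commanded pose from where the row before left it, along the tool's axes as they then stand; what a row does not reach is not made up. A row lasts 1/12 s, in which the tool goes at most 41.7 mm and 7.16 degrees, less where a joint would pass 70% of its speed; a pose out of reach is approached as far as the arm can. A call is refused whole if a number of a shift passes 41.7 or a number of a turn 7.16, either way. A call with a gripper value outside its range is refused whole. OPENING is the finger opening in mm, from 0 to 94, set as the call begins (- or left out, the last holds). The fingers move at their own pace and stop on an object; FORCE is the grip in N (left out, the last holds). Time passes only in rows, so rows that do not move let the fingers close. It gives the time, the measured TCP pose, the force, the opening and the grip force at its end, in the units of the state.
- readout.sense(): the state, without advancing time (a new reading comes with each control period).
- imaging.read_camera(name): name is "scene" or "top" or "wrist"; returns (picture, depth): 400x640x3 uint8, red, green, blue; 400x640 float32, mm along the optical axis (not along the pixel's ray), 0 where there is no reading.
- imaging.camera_params(name): a dict with "intrinsics" (3x3 intrinsics, pixels), "extrinsics" (4x4, takes a point from world to camera coordinates); the wrist camera has in their place "tool_from_camera" (4x4, takes a point from camera to tool coordinates, whose origin is the TCP and whose axes are the flange's). Camera axes: x right, y up, looking along -z (the intrinsics and any distortion apply to the point x, -y, -z); pixel columns grow to the right and rows downward; lengths in mm; the calibration is good to about 2 mm. The wrist camera is an equidistant fisheye: a pixel r from the principal point sees the ray r / f radians off the axis. A picture is of the moment at which its call begins: read the wrist's pose just before it. camera_params takes no time and is no camera call.
- hand_in(): hands the job in; it is judged then, once.
The state is a dict: "t": time; "joint_pos": joint angles; "joint_vel": joint speeds; "effort": joint torques, N m; "tcp_pos": TCP position; "tool_rot": TCP orientation; "contact_force": force on the tool from outside, world axes, zero at the start; "torque": the same for the moment, N m; "grip_width": finger opening in mm; "grip_force": force on a finger pad.
Only numpy, scipy, OpenCV 4.12 (cv2) and the standard library are available. Lean on these libraries where they do the work, as an engineer would, in place of code of your own. Each camera call takes 0.05 s, during which the arm holds its last target. There are 200 camera calls.

### The job

Take the brass-and-red wand by its handle and, with the foot of the wand, stir the beads in the white bowl round and round until at least four of the six have moved more than their own width from where they lay, keeping them all in the bowl. Then press the hollow cap at the wand's foot upright onto the stud of the blue stand until it clicks, keep pushing past the click until the cap is fully home, and finish still gripping the wand and pressing it firmly down on the stand. Leave the seal, the teacup and the lotus lamp alone.

Things in the scene. Friction and masses are not known exactly. Their poses are not given: they have to be found in the camera images.
- wand: Stirring wand, 137 mm tall, 0.15 kg, standing loose and upright on its foot on the table. Origin = centre of its underside, z up, x and y along the handle's flats. From the bottom: round brass snap cap, diameter 40 mm, 37 mm tall; round shaft of diameter 16 mm up to 59 mm; collar of diameter 30 mm from 59 to 65 mm; square red handle, 18 x 18 mm, from 65 to 131 mm; end button of diameter 21 mm, 6 mm thick.
- wand_handle (a point): Point on the wand's axis in the red handle, 93 mm above its underside: a good place to grip, from above, by two opposite flats. The collar below it stops the fingers from sliding down.
- wand_foot (a point): Centre of the wand's underside (same point as its origin), the mouth of the snap cap's socket: 22 mm wide with a rounded black lip, 32 mm deep, open downward.
- bowl: White round bowl fixed to the table, red floor. Origin = centre of its underside on the table. Flat inner floor 6 mm above the origin, inner radius 89 mm at the floor and 95 mm at the rim; rim 45 mm above the table, outer radius 100 mm. With the wand's foot 42 mm from the centre a bead can still pass between it and the wall; much further out beads wedge there and twist the wand in the grip.
- bead0: Chunky barrel-shaped light wood bead, 24 mm diameter, 18 mm tall, 14 g, polished (slides easily), loose in the bowl. Origin = centre of its flat underside. The six beads start upright on the bowl's floor in a ring about 48 mm from the bowl's centre, the middle of the bowl being clear.
- bead1: Chunky barrel-shaped dark wood bead, 24 mm diameter, 18 mm tall, 14 g, polished (slides easily), loose in the bowl. Origin = centre of its flat underside. The six beads start upright on the bowl's floor in a ring about 48 mm from the bowl's centre, the middle of the bowl being clear.
- bead2: Chunky barrel-shaped green bead, 24 mm diameter, 18 mm tall, 14 g, polished (slides easily), loose in the bowl. Origin = centre of its flat underside. The six beads start upright on the bowl's floor in a ring about 48 mm from the bowl's centre, the middle of the bowl being clear.
- bead3: Chunky barrel-shaped light wood bead, 24 mm diameter, 18 mm tall, 14 g, polished (slides easily), loose in the bowl. Origin = centre of its flat underside. The six beads start upright on the bowl's floor in a ring about 48 mm from the bowl's centre, the middle of the bowl being clear.
- bead4: Chunky barrel-shaped dark wood bead, 24 mm diameter, 18 mm tall, 14 g, polished (slides easily), loose in the bowl. Origin = centre of its flat underside. The six beads start upright on the bowl's floor in a ring about 48 mm from the bowl's centre, the middle of the bowl being clear.
- bead5: Chunky barrel-shaped green bead, 24 mm diameter, 18 mm tall, 14 g, polished (slides easily), loose in the bowl. Origin = centre of its flat underside. The six beads start upright on the bowl's floor in a ring about 48 mm from the bowl's centre, the middle of the bowl being clear.
- stand: Dark blue round stand fixed to the table, 84 mm diameter and 18 mm tall, with an upright brass stud on top. Origin = centre of its underside on the table, z up.
- stud_foot (a point): Centre of the stud's foot on the stand's flat top, 18 mm above the table. Fully home, the wand's underside sits flat here. The cap's lip meets the balls when the underside is about 15 mm above this point; the push peaks at 10 to 15 N at about 13 mm, falls off (the click), and from about 8 mm down the balls draw the cap on. Keep pushing until the underside stops on the stand's rigid top.
- stud_top (a point): Top centre of the stud, 28 mm above the stand's top. Stud: diameter 18 mm, tapering over its top 6 mm to 11 mm. Four sprung steel balls stick out 5 mm from it, their centres 12 mm above the stand's top.
- seal: Bystander: loose wooden seal with red grip, 36 x 36 x 75 mm tall. Origin = centre of its underside.
- teacup: Bystander: loose blue ceramic cup, 72 mm wide, 55 mm tall. Origin = centre of its underside.
- lotus: Bystander: loose lotus lamp, pink petals on a dark blue 60 mm cube-like box, about 90 mm tall. Origin = centre of its underside.

How it is judged (in metres and radians):
On the way, in this order (a step that is already met when the one before it is completed fails the run):
1. the held wand's foot is down among the beads in the bowl (z of wand_foot in the frame of bowl below 0.024 m and horizontal distance between wand_foot and bowl below 0.085 m and contact force between the fingers and wand above 1 N), for 0.1 s.
2. with the held wand's foot in the bowl, at least four of the six beads have shifted more than 22 mm from where they lay (all of step 1 and (distance of each of bead0, bead1, bead2, bead3 from where it was at the start of the episode above 0.022 m or distance of each of bead0, bead1, bead2, bead4 from where it was at the start of the episode above 0.022 m or distance of each of bead0, bead1, bead2, bead5 from where it was at the start of the episode above 0.022 m or distance of each of bead0, bead1, bead3, bead4 from where it was at the start of the episode above 0.022 m or distance of each of bead0, bead1, bead3, bead5 from where it was at the start of the episode above 0.022 m or distance of each of bead0, bead1, bead4, bead5 from where it was at the start of the episode above 0.022 m or distance of each of bead0, bead2, bead3, bead4 from where it was at the start of the episode above 0.022 m or distance of each of bead0, bead2, bead3, bead5 from where it was at the start of the episode above 0.022 m or distance of each of bead0, bead2, bead4, bead5 from where it was at the start of the episode above 0.022 m or distance of each of bead0, bead3, bead4, bead5 from where it was at the start of the episode above 0.022 m or distance of each of bead1, bead2, bead3, bead4 from where it was at the start of the episode above 0.022 m or distance of each of bead1, bead2, bead3, bead5 from where it was at the start of the episode above 0.022 m or distance of each of bead1, bead2, bead4, bead5 from where it was at the start of the episode above 0.022 m or distance of each of bead1, bead3, bead4, bead5 from where it was at the start of the episode above 0.022 m or distance of each of bead2, bead3, bead4, bead5 from where it was at the start of the episode above 0.022 m)), for 0.1 s.
3. the held wand is snapped fully home on the stud and pressed down with more than 3 N for a second (z of wand_foot in the frame of stud_foot between -0.004 and 0.0025 m and horizontal distance between wand_foot and stud_foot below 0.004 m and angle between wand's own z axis and vertical below 0.12 rad and contact force between wand and stand above 3 N and contact force between the fingers and wand above 1 N), for 1 s.
At the end, for the whole second after the job is handed in: Wand gripped, upright within 7 deg on the stud, underside within 2.5 mm of the stand top and 4 mm of the stud axis, pressed with over 3 N; six beads in the bowl, at least four over 22 mm from their starts; seal, cup and lotus within 20 mm of theirs (all of step 3 and horizontal distance between each of bead0, bead1, bead2, bead3, bead4, bead5 and bowl below 0.095 m and height (world z) of each of bead0, bead1, bead2, bead3, bead4, bead5 below 0.05 m and (distance of each of bead0, bead1, bead2, bead3 from where it was at the start of the episode above 0.022 m or distance of each of bead0, bead1, bead2, bead4 from where it was at the start of the episode above 0.022 m or distance of each of bead0, bead1, bead2, bead5 from where it was at the start of the episode above 0.022 m or distance of each of bead0, bead1, bead3, bead4 from where it was at the start of the episode above 0.022 m or distance of each of bead0, bead1, bead3, bead5 from where it was at the start of the episode above 0.022 m or distance of each of bead0, bead1, bead4, bead5 from where it was at the start of the episode above 0.022 m or distance of each of bead0, bead2, bead3, bead4 from where it was at the start of the episode above 0.022 m or distance of each of bead0, bead2, bead3, bead5 from where it was at the start of the episode above 0.022 m or distance of each of bead0, bead2, bead4, bead5 from where it was at the start of the episode above 0.022 m or distance of each of bead0, bead3, bead4, bead5 from where it was at the start of the episode above 0.022 m or distance of each of bead1, bead2, bead3, bead4 from where it was at the start of the episode above 0.022 m or distance of each of bead1, bead2, bead3, bead5 from where it was at the start of the episode above 0.022 m or distance of each of bead1, bead2, bead4, bead5 from where it was at the start of the episode above 0.022 m or distance of each of bead1, bead3, bead4, bead5 from where it was at the start of the episode above 0.022 m or distance of each of bead2, bead3, bead4, bead5 from where it was at the start of the episode above 0.022 m) and distance of each of seal, teacup, lotus from where it was at the start of the episode below 0.02 m); the arm keeps its last pose, push and grip.
It fails at once if a bystander is shoved or knocked over (distance of any of seal, teacup, lotus from where it was at the start of the episode above 0.02 m or angle between any of seal, teacup, lotus's own z axis and vertical above 0.4 rad).
It fails at once if the fingers touch the beads (contact force between the fingers and bead0 above 0.3 N or contact force between the fingers and bead1 above 0.3 N or contact force between the fingers and bead2 above 0.3 N or contact force between the fingers and bead3 above 0.3 N or contact force between the fingers and bead4 above 0.3 N or contact force between the fingers and bead5 above 0.3 N).
It also fails if it takes over 69 s, if anything falls off the work surface, if the arm or the gripper's body presses on something with over 40 N, if the wrist force passes 120 N, or if a joint passes its speed limit or range.

## Working session

There is one attempt and no reset: what is moved stays moved. The work goes in short steps, Python scripts to look and compute and a shell command to move; the robot and the scene stay as the last step left them, time stands still between calls to the robot, and variables do not carry over. Pictures are saved under pics/ and viewed, at most 10 in all, crops included, and the job is handed in when it is done.

```bash
mkdir -p pics; cat > h.py <<'E'
import numpy as np, cv2
from rig import readout, imaging
def snap(n,f=None):
    p,d=imaging.read_camera(n)
    if f: cv2.imwrite('pics/'+f,p[:,:,::-1])
    return p,d
def world(n,d,u,v,depth=None,z=None):
    c=imaging.camera_params(n);K=np.array(c['intrinsics']);E=np.array(c['extrinsics'])
    r=np.array([(u-K[0,2])/K[0,0],-(v-K[1,2])/K[1,1],-1.0])
    R=E[:3,:3];t=E[:3,3];o=-R.T@t;w=R.T@r
    s=depth if z is None else (z-o[2])/w[2]
    return o+w*s
E
python3 - <<'E'
from h import *
for n in('scene','top'):
    p,d=snap(n,n+'1.png'); np.save(n+'_p.npy',p);np.save(n+'_d.npy',d)
    print(imaging.camera_params(n))
print(imaging.camera_params('wrist'),readout.sense())
E
```

```text
{'intrinsics': array([[365.69311485,   0.        , 318.46440019],
       [  0.        , 365.69311485, 196.6730177 ],
       [  0.        ,   0.        ,   1.        ]]), 'extrinsics': array([[-7.21356098e-01,  6.92218603e-01,  2.18811685e-02,
         4.60564083e+02],
       [-3.80219972e-01, -4.22236280e-01,  8.22890817e-01,
         1.62570293e+02],
       [ 5.78859355e-01,  5.85277651e-01,  5.67778053e-01,
        -1.33325867e+03],
       [ 0.00000000e+00,  0.00000000e+00,  0.00000000e+00,
         1.00000000e+00]])}
{'intrinsics': array([[477.91301499,   0.        , 314.10484935],
       [  0.        , 477.91301499, 199.57627979],
       [  0.        ,   0.        ,   1.        ]]), 'extrinsics': array([[ 8.58567416e-03, -9.99941316e-01,  6.60683543e-03,
         5.56971329e+00],
       [ 9.97504958e-01,  9.02737241e-03,  7.00168960e-02,
        -6.26814773e+02],
       [-7.00724295e-02,  5.98920884e-03,  9.97523927e-01,
        -1.03954318e+03],
       [ 0.00000000e+00,  0.00000000e+00,  0.00000000e+00,
         1.00000000e+00]])}
{'intrinsics': array([[309.70691629,   0.       
[... 491 characters left out ...]
.1, 'joint_pos': array([ 1.19447756,  0.42667556,  0.07382882,  1.60653786, -0.03410877,
        1.11079949, -0.06711428]), 'joint_vel': array([-0.00066727, -0.00071603,  0.00059482, -0.00172431,  0.0014409 ,
       -0.00050283, -0.00141691]), 'effort': array([ 7.52466498e-03, -9.37466812e+01,  3.67702916e+00, -4.55046237e+01,
       -4.85270249e-02,  1.68072665e-02,  7.90183663e-05]), 'tcp_pos': array([ 151.68254768, -657.28451851,  167.44313891]), 'tool_rot': array([-3.14043255e+00,  6.42380438e-05,  2.26791169e-01]), 'contact_force': array([ 0.72071167,  0.22105959, -0.49408507]), 'torque': array([ 0.02170195,  0.00784218, -0.04756768]), 'grip_force': 0.0, 'grip_width': 93.88676509872796}
```

View pics/top1.png

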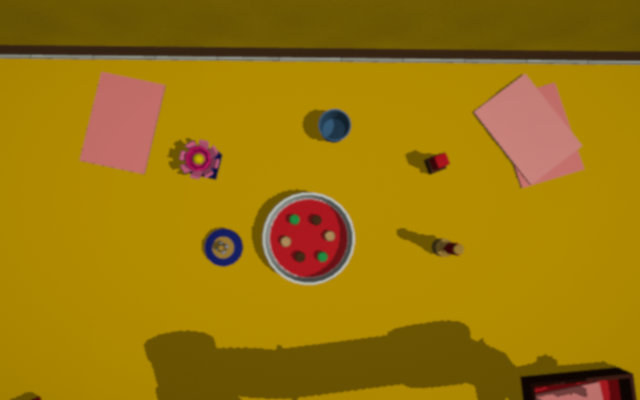

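View pics/scene1.png

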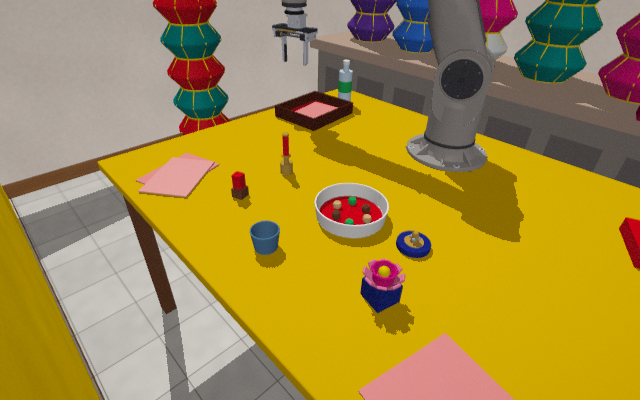

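The top view shows the wand from about (438,247) at the foot to (458,249) at the button, the bowl at (309,238), the stand at (224,247), the seal at (437,163), the cup at (334,125) and the lotus at (200,160). The scene view agrees, with the wand upright at (286,155).

```bash
python3 - <<'E'
from h import *
p=np.load('top_p.npy');d=np.load('top_d.npy')
hsv=cv2.cvtColor(p,cv2.COLOR_RGB2HSV);H,S,V=[hsv[...,i].astype(int) for i in range(3)]
def comp(m,roi,z,name):
    m=m.astype(np.uint8);k=np.zeros_like(m);x0,x1,y0,y1=roi;k[y0:y1,x0:x1]=1
    n,l,s,c=cv2.connectedComponentsWithStats(m*k)
    for i in range(1,n):
        if s[i,4]>8:
            cnt=cv2.findContours((l==i).astype(np.uint8),0,2)[0][0]
            (cx,cy),r=cv2.minEnclosingCircle(cnt)
            print(name,s[i],c[i].round(1),(round(cx,1),round(cy,1),round(r,1)),world('top',d,*c[i],z=z).round(1),world('top',d,cx,cy,z=z).round(1))
comp((S<90)&(V>90),(255,365,185,290),45,'bowl')
comp((H>105)&(H<130)&(S>100),(195,250,225,275),18,'stand')
comp(((H<6)|(H>174))&(S>140),(430,470,235,260),100,'wandred')
comp((np.abs(d-d[320:330,300:310].mean())>0)&(d<np.median(d)-40)&(d>0),(425,470,235,262),60,'wanddep')
for v in range(240,256,2): print([int(x) for x in d[v,430:468:2]])
print('stand depth pts')
for v in range(234,262,3): print([int(x) for x in d[v,206:244:3]])
E
```

```text
bowl [ 262  192   93   93 1558] [300.5 234.8] (307.9, 238.0, 46.6) [548.5  40.1  45. ] [541.8  24.   45. ]
bowl [344 221   5  23  23] [347. 232.] (346.0, 232.0, 11.2) [555.5 -60.6  45. ] [555.4 -58.4  45. ]
bowl [322 263  18  13  19] [330.6 270. ] (330.5, 269.0, 10.4) [473.6 -25.5  45. ] [475.7 -25.3  45. ]
stand [205 229  37  36 591] [223.1 246.7] (223.0, 247.0, 18.1) [520.8 211.3  18. ] [520.1 211.6  18. ]
wandred [445 244   8   9  50] [448.8 247.7] (449.2, 248.0, 4.4) [ 525.  -264.9  100. ] [ 524.4 -265.9  100. ]
wanddep [436 239  28  18 348] [449.  248.1] (449.5, 247.8, 13.8) [ 523.1 -276.9   60. ] [ 523.6 -278.    60. ]
[1076, 1081, 0, 1064, 1053, 1041, 1041, 1042, 1039, 1041, 1075, 1082, 0, 1075, 1079, 1080, 1077, 1080, 1078]
[1078, 1077, 0, 1049, 1039, 1041, 1043, 1013, 1013, 1013, 996, 985, 1084, 1079, 1078, 1079, 1078, 0, 1080]
[1079, 1070, 1058, 1042, 1044, 1039, 1017, 1013, 1012, 998, 981, 970, 958, 950, 944, 944, 1080, 1079, 1081]
[1076, 1072, 1054, 1041, 1041, 1040, 1015, 1011, 1003, 988, 974, 962, 942, 942, 940, 942, 943, 1080, 1076]
[1079, 1070, 1051, 1039, 1039, 1040,
[... 494 characters left out ...]
3, 1058, 1054, 1056, 1058, 1056, 1053, 1058, 1058, 1060, 1058, 1057, 1074]
[1060, 1058, 1058, 1055, 1058, 1056, 1058, 1057, 1055, 0, 1057, 1058, 1078]
[1055, 1055, 1055, 1056, 1054, 1039, 1057, 1057, 1056, 1055, 1059, 1057, 1064]
[1056, 1057, 1056, 1056, 1033, 1033, 1033, 1043, 1056, 1053, 1054, 1051, 1055]
[1056, 1059, 1055, 1054, 1032, 1028, 1035, 0, 1053, 1054, 1057, 1059, 1055]
[1051, 1056, 1056, 1055, 1055, 1054, 1037, 1056, 1056, 1053, 1053, 1054, 1063]
[1074, 1056, 1054, 1055, 1052, 1056, 1056, 1054, 1056, 1056, 1055, 1055, 1072]
[1069, 1053, 1052, 1054, 1057, 1053, 1053, 1052, 1055, 1057, 1055, 1069, 1073]
[1071, 1072, 1056, 1054, 1055, 1055, 1054, 1054, 1057, 1053, 1061, 1074, 1070]
```

```bash
python3 -m jog '[[22,-14,-2,0,0,0],[22,-14,-2,0,0,0],[22,-14,-2,0,0,0],[22,-14,-2,0,0,0],[22,-14,-2,0,0,0],[22,-14,-2,0,0,0],[22,-14,-2,0,0,0],[22,-14,-2,0,0,0],[22,-14,-2,0,0,0],[22,-14,-2,0,0,0],[22,-14,-2,0,0,0],[22,-14,-2,0,0,0],[22,-14,-2,0,0,0],[22,-14,-2,0,0,0],[22,-14,-2,0,0,0],[22,-14,-2,0,0,0],[22,-14,-2,0,0,0],[22,-14,-2,0,0,0],[0,0,0,0,0,0],[0,0,0,0,0,0]]' 94 40
python3 - <<'E'
from h import *
print(world('top',0,458.5,248.5,z=137), world('top',0,224,247,z=18))
s=readout.sense();print(s['tcp_pos'],s['tool_rot'],s['joint_pos'])
p,d=snap('wrist','w1.png');np.save('w1p.npy',p);np.save('w1d.npy',d)
E
```

```text
t: 1.77
tcp_pos: [481.7, -321.9, 203.8]
tool_rot: [-3.141, 0.0, 0.229]
contact_force: [-0.3, 0.3, -0.1]
grip_width: 94.0
grip_force: 0.0
[ 524.64117177 -273.43309279  137.        ] [520.09672543 209.40930434  18.        ]
[ 481.69406392 -321.87394875  203.81641583] [-3.14100800e+00  1.51842095e-04  2.29396458e-01] [ 0.60288219  0.2465466  -0.14901372  1.77523627  0.03980863  1.12323242
 -0.90034193]
```

View pics/w1.png

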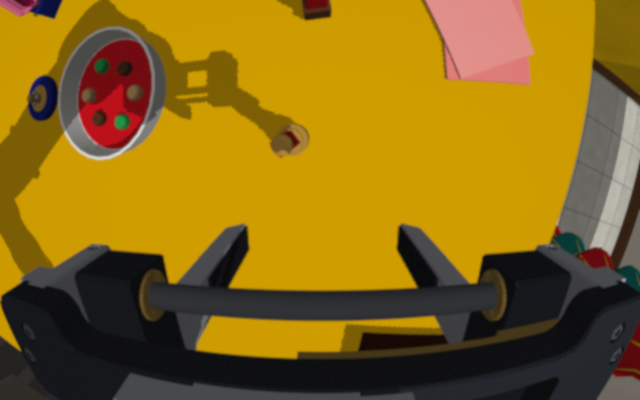

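The wrist view shows the wand at about (290,138), with the button at (284,146), the red handle behind it and the cap at (298,133). I'll enlarge it to read the handle's flats.

```bash
python3 - <<'E'
from h import *
a=cv2.imread('pics/w1.png')[110:165,260:325];b=cv2.imread('pics/top1.png')[232:264,425:473]
a=cv2.resize(a,None,fx=6,fy=6,interpolation=cv2.INTER_CUBIC);b=cv2.resize(b,(390,260),interpolation=cv2.INTER_CUBIC)
o=np.zeros((330,790,3),np.uint8);o[:,:390]=a;o[:260,400:]=b;cv2.imwrite('pics/z1.png',o)
E
```

```text
(no output)
```

View pics/z1.png

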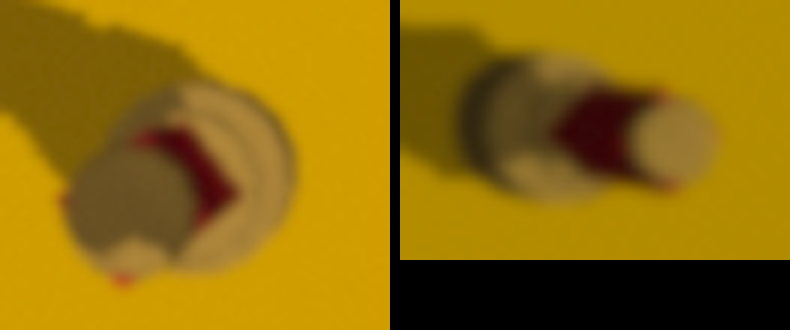

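The enlargement shows the handle's corners roughly along the image axes. The flats are therefore at a world yaw of about 50° (mod 90), and I'll turn the tool +37° and move over the wand.

```bash
python3 -m jog '[[13,-9.5,0,0,0,0],[13,-9.5,0,0,0,0],[13,-9.5,0,0,0,0],[13,-9,0,0,0,0],[0,0,0,0,0,-6.2],[0,0,0,0,0,-6.2],[0,0,0,0,0,-6.2],[0,0,0,0,0,-6.2],[0,0,0,0,0,-6.2],[0,0,0,0,0,-6],[0,0,0,0,0,0],[0,0,0,0,0,0]]'
python3 - <<'E'
from h import *
s=readout.sense();print(s['tcp_pos'],s['tool_rot'],s['joint_pos'])
p,d=snap('wrist');np.save('w2p.npy',p);np.save('w2d.npy',d)
a=p[60:260,220:420,::-1];cv2.imwrite('pics/w2.png',cv2.resize(a,None,fx=3,fy=3,interpolation=cv2.INTER_CUBIC))
E
```

```text
t: 2.82
tcp_pos: [522.4, -276.0, 203.9]
tool_rot: [-3.141, 0.0, 0.867]
contact_force: [-0.6, -0.3, -0.4]
grip_width: 94.1
grip_force: 0.0
[ 522.3650256  -275.98676648  203.89883127] [-3.14124644e+00  2.90504600e-04  8.67485243e-01] [ 0.60164414  0.27386445 -0.27317917  1.74403367  0.08073809  1.13505379
 -0.39930903]
```

View pics/w2.png

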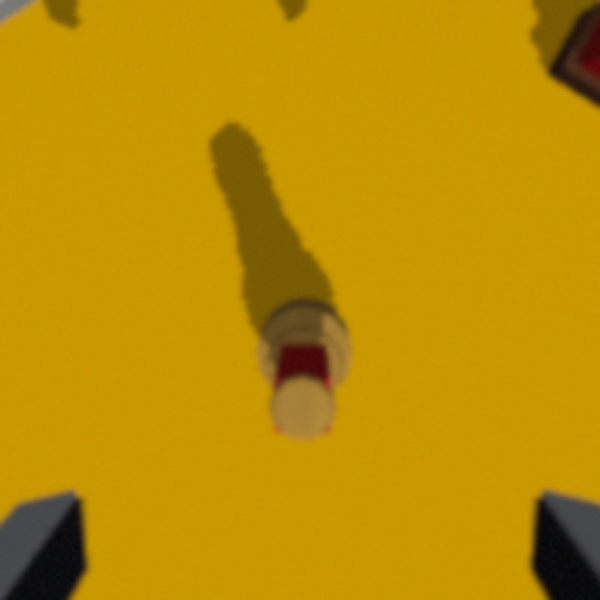

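Aligned: the red flat's lower edge is level and the button is at full-frame pixel (320.7,195.3), which is tool offset (+2.2,-3.5) mm. I'll descend and grip.

```bash
python3 -m jog '[[2,-3.5,0,0,0,0],[0,0,14,0,0,0],[0,0,14,0,0,0],[0,0,14,0,0,0],[0,0,14,0,0,0],[0,0,14,0,0,0],[0,0,14,0,0,0],[0,0,14,0,0,0],[0,0,14,0,0,0],[0,0,12,0,0,0],[0,0,8,0,0,0],[0,0,0,0,0,0],[0,0,0,0,0,0]]' 94 60
python3 -m jog '[[0,0,0,0,0,0],[0,0,0,0,0,0],[0,0,0,0,0,0],[0,0,0,0,0,0],[0,0,0,0,0,0],[0,0,0,0,0,0],[0,0,0,0,0,0],[0,0,0,0,0,0],[0,0,0,0,0,0],[0,0,0,0,0,0],[0,0,0,0,0,0],[0,0,0,0,0,0]]' 0 60
```

```text
t: 3.95
tcp_pos: [521.8, -271.0, 72.1]
tool_rot: [-3.141, 0.0, 0.872]
contact_force: [0.9, -0.5, 0.1]
grip_width: 94.0
grip_force: 0.0
t: 4.95
tcp_pos: [521.8, -271.1, 72.1]
tool_rot: [-3.142, -0.0, 0.873]
contact_force: [-0.3, 0.1, 0.3]
grip_width: 18.7
grip_force: 60.0
```

```bash
python3 -m jog '[[0,0,-8,0,0,0],[0,0,-18,0,0,0],[0,0,-18,0,0,0],[0,0,-18,0,0,0],[0,0,-18,0,0,0],[16,-11.6,0,0,0,0],[16,-11.6,0,0,0,0],[16,-11.6,0,0,0,0],[16,-11.6,0,0,0,0],[16,-11.6,0,0,0,0],[16,-11.6,0,0,0,0],[16,-11.6,0,0,0,0],[16,-11.6,0,0,0,0],[16,-11.6,0,0,0,0],[16,-11.6,0,0,0,0],[16,-11.6,0,0,0,0],[16,-11.6,0,0,0,0],[16,-11.6,0,0,0,0],[16,-11.6,0,0,0,0],[14.8,-12,0,0,0,0]]'
python3 -m jog '[[0,0,0,0,0,0],[0,0,0,0,0,0]]'
python3 - <<'E'
from h import *
s=readout.sense();print(s['tcp_pos'],s['tool_rot'],s['joint_pos'])
p,d=snap('wrist','w3.png');np.save('w3p.npy',p);np.save('w3d.npy',d)
E
```

```text
t: 6.62
tcp_pos: [541.8, 25.0, 152.7]
tool_rot: [3.141, -0.0, 0.873]
contact_force: [0.0, -0.3, -1.8]
grip_width: 18.5
grip_force: 60.0
t: 6.78
tcp_pos: [541.7, 24.9, 152.6]
tool_rot: [3.141, -0.0, 0.874]
contact_force: [-0.1, -0.1, -0.5]
grip_width: 18.9
grip_force: 60.0
[541.71209598  24.85303428 152.5713786 ] [ 3.14148940e+00 -2.56128968e-04  8.74454215e-01] [ 0.20716501  0.25616212 -0.43427843  1.89882455  0.12591259  1.01279935
 -0.97782404]
```

View pics/w3.png

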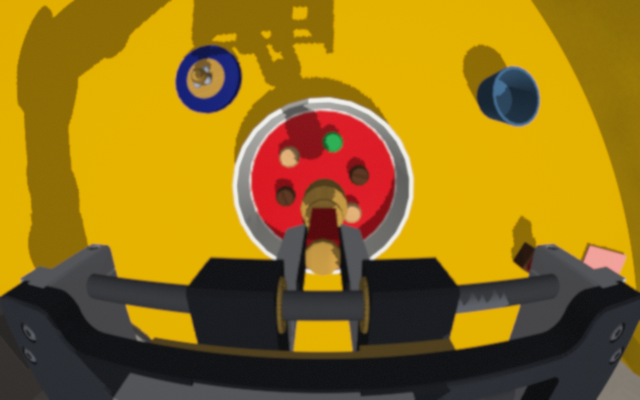

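The wrist view shows the held wand at about (322,205), pointing down over the bowl (rim from x 233 to 413). The stand is at (208,79) and the cup at (512,96). I'll fit the bowl, the stand and the beads by casting rays.

```bash
cat >> h.py <<'E'
from scipy.spatial.transform import Rotation as Ro
from scipy.optimize import least_squares
def wristpts(uv,z,tcp,rpy):
    c=imaging.camera_params('wrist');K=np.array(c['intrinsics']);T=np.array(c['tool_from_camera'])
    uv=np.atleast_2d(np.asarray(uv,float));q=(uv-K[:2,2])/K[0,0];th=np.hypot(*q.T)
    k=np.sin(th)/np.maximum(th,1e-9)
    r=np.c_[q[:,0]*k,-q[:,1]*k,-np.cos(th)]
    R=Ro.from_euler('xyz',rpy).as_matrix()
    o=np.asarray(tcp)+R@T[:3,3];w=r@(R@T[:3,:3]).T
    return o+w*((z-o[2])/w[:,2])[:,None]
def circ(P,r=None):
    f=(lambda a:np.hypot(*(P[:,:2]-a[:2]).T)-(a[2] if r is None else r))
    s=least_squares(f,[*P[:,:2].mean(0),50],loss='soft_l1',f_scale=2);return s.x
E
python3 - <<'E'
from h import *
p=np.load('w3p.npy');s=readout.sense();tcp,rpy=[541.7,24.85,152.6],[3.1415,0,.8744]
h=cv2.cvtColor(p,cv2.COLOR_RGB2HSV).astype(int);H,S,V=h[...,0],h[...,1],h[...,2]
K=np.ones((3,3),np.uint8)
def big(m,roi):
    x0,x1,y0,y1=roi;k=np.zeros(m.shape,np.uint8);k[y0:y1,x0:x1]=m[y0:y1,x0:x1]
    n,l,st,c=cv2.connectedComponentsWithStats(k);i=1+st[1:,4].argmax();return (l==i).astype(np.uint8)
m=big((S<80)&(V>70),(225,420,90,235))
cn=max(cv2.findContours(m,0,cv2.CHAIN_APPROX_NONE)[0],key=len)[:,0,:]
hull=cv2.convexHull(cn)[:,0,:];hull=hull[hull[:,1]<228]
P=wristpts(hull,45,tcp,rpy);print('bowl',circ(P),len(P))
m=big((H>105)&(H<130)&(S>100),(165,255,35,125))
cn=max(cv2.findContours(m,0,cv2.CHAIN_APPROX_NONE)[0],key=len)
hull=cv2.convexHull(cn)[:,0,:]
P=wristpts(hull,12,tcp,rpy);print('stand',circ(P))
for u,v in [(289,157),(333,142),(359,174),(286,196),(352,213)]:print(wristpts([(u,v)],22,tcp,rpy).round())
E
```

```text
bowl [540.09729448  24.98460612  99.6685656 ] 38
stand [517.75039763 214.3072001   41.40121703]
[[533.  75.  22.]]
[[582.  56.  22.]]
[[581.   9.  22.]]
[[500.  43.  22.]]
[[546. -22.  22.]]
```

```bash
python3 -m jog '[[0,0,15,0,0,0],[0,0,15,0,0,0],[0,0,15,0,0,0],[0,0,14,0,0,0],[0,0,10,0,0,0],[0,0,0,0,0,0],[0,0,0,0,0,0],[-5,0,0,0,0,0],[-4.8,-1.3,0,0,0,0],[-4.3,-2.5,0,0,0,0],[-3.5,-3.5,0,0,0,0],[-2.5,-4.3,0,0,0,0],[-1.3,-4.8,0,0,0,0],[0,-5,0,0,0,0],[1.3,-4.8,0,0,0,0],[2.5,-4.3,0,0,0,0],[3.5,-3.5,0,0,0,0],[4.3,-2.5,0,0,0,0],[4.8,-1.3,0,0,0,0]]'
python3 -m jog '[[10,0,0,0,0,0],[9.7,2.6,0,0,0,0],[8.7,5,0,0,0,0],[7.1,7.1,0,0,0,0],[5,8.7,0,0,0,0],[2.6,9.7,0,0,0,0],[0,10,0,0,0,0],[-2.6,9.7,0,0,0,0],[-5,8.7,0,0,0,0],[-7.1,7.1,0,0,0,0],[-8.7,5,0,0,0,0],[-9.7,2.6,0,0,0,0]]'
python3 -m jog '[[-10,0,0,0,0,0],[-9.7,-2.6,0,0,0,0],[-8.7,-5,0,0,0,0],[-7.1,-7.1,0,0,0,0],[-5,-8.7,0,0,0,0],[-2.6,-9.7,0,0,0,0],[0,-10,0,0,0,0],[2.6,-9.7,0,0,0,0],[5,-8.7,0,0,0,0],[7.1,-7.1,0,0,0,0],[8.7,-5,0,0,0,0],[9.7,-2.6,0,0,0,0]]'
```

```text
t: 8.42
tcp_pos: [509.7, 45.2, 83.1]
tool_rot: [-3.142, -0.0, 0.873]
contact_force: [0.3, -0.7, -1.7]
grip_width: 18.8
grip_force: 60.0
t: 9.42
tcp_pos: [574.1, 1.5, 83.0]
tool_rot: [3.142, 0.0, 0.872]
contact_force: [-0.6, 0.4, -0.6]
grip_width: 18.8
grip_force: 60.0
t: 10.42
tcp_pos: [509.8, 46.0, 83.2]
tool_rot: [3.142, -0.0, 0.873]
contact_force: [0.0, -1.1, -1.2]
grip_width: 18.8
grip_force: 60.0
```

Two more revolutions, then back to the centre, up, and a look.

```bash
for i in 1 2; do python3 -m jog '[[10,0,0,0,0,0],[9.7,2.6,0,0,0,0],[8.7,5,0,0,0,0],[7.1,7.1,0,0,0,0],[5,8.7,0,0,0,0],[2.6,9.7,0,0,0,0],[0,10,0,0,0,0],[-2.6,9.7,0,0,0,0],[-5,8.7,0,0,0,0],[-7.1,7.1,0,0,0,0],[-8.7,5,0,0,0,0],[-9.7,2.6,0,0,0,0]]' >/dev/null
python3 -m jog '[[-10,0,0,0,0,0],[-9.7,-2.6,0,0,0,0],[-8.7,-5,0,0,0,0],[-7.1,-7.1,0,0,0,0],[-5,-8.7,0,0,0,0],[-2.6,-9.7,0,0,0,0],[0,-10,0,0,0,0],[2.6,-9.7,0,0,0,0],[5,-8.7,0,0,0,0],[7.1,-7.1,0,0,0,0],[8.7,-5,0,0,0,0],[9.7,-2.6,0,0,0,0]]'; done
python3 -m jog '[[0,0,0,0,0,0],[0,0,0,0,0,0],[0,0,0,0,0,0]]'
python3 - <<'E'
from h import *
s=readout.sense();print(s['tcp_pos'],s['tool_rot'],s['contact_force'])
p,d=snap('wrist');
o=np.zeros((400,800,3),np.uint8);o[:300,:440]=cv2.resize(p[60:260,180:430,::-1],(440,300));
p,d=snap('scene');o[:300,450:800]=cv2.resize(p[150:250,290:407,::-1],(350,300));cv2.imwrite('pics/w4.png',o)
E
```

```text
t: 12.42
tcp_pos: [509.8, 46.0, 83.2]
tool_rot: [-3.142, -0.0, 0.873]
contact_force: [0.4, -0.0, -0.7]
grip_width: 18.8
grip_force: 60.0
t: 14.42
tcp_pos: [509.8, 46.0, 83.2]
tool_rot: [3.142, -0.0, 0.873]
contact_force: [-0.0, -0.4, -0.7]
grip_width: 18.6
grip_force: 60.0
t: 14.67
tcp_pos: [509.7, 44.2, 82.9]
tool_rot: [-3.141, 0.0, 0.872]
contact_force: [-0.3, 0.2, -0.5]
grip_width: 18.7
grip_force: 60.0
[509.68813277  44.21799644  82.87885201] [-3.14130350e+00  2.62051385e-04  8.72491035e-01] [-0.31041156  0.21346179 -0.53053497]
```

View pics/w4.png

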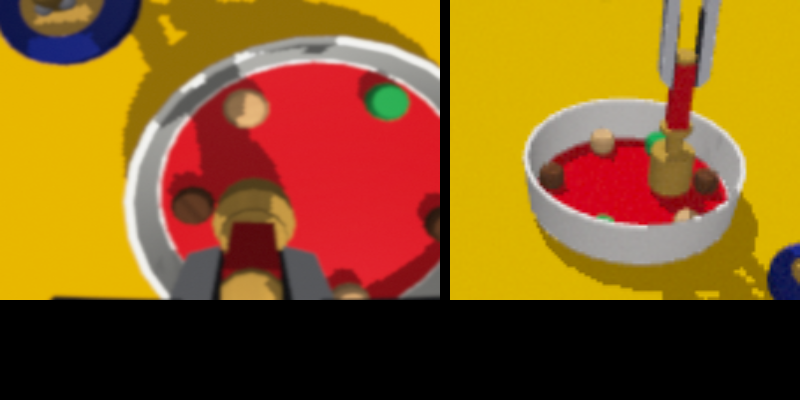

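The picture shows the wand upright among the beads, which have been pushed outward to the wall but little round it. Examples are wood (320,132), green (400,128) and dark (290,197). That leaves the shift borderline, so I'll stir at radius 42 and move the circle's centre by 1 mm.

```bash
python3 - <<'E'
from h import *
for q in [(319.8,132),(400.5,128),(289.7,196.7)]:
    a=wristpts([q],20,[509.7,44.2,82.9],[3.1415,0,.8725])[0,:2]; b=a-[541,24.5];print(a.round(),np.hypot(*b).round(1),np.degrees(np.arctan2(b[1],b[0])).round())
E
python3 -m jog '[[-0.7,-2.5,0,0,0,0],[0,-2.5,0,0,0,0],[11,0,0,0,0,0],[10.6,2.8,0,0,0,0],[9.5,5.5,0,0,0,0],[7.8,7.8,0,0,0,0],[5.5,9.5,0,0,0,0],[2.8,10.6,0,0,0,0],[0,11,0,0,0,0],[-2.8,10.6,0,0,0,0],[-5.5,9.5,0,0,0,0],[-7.8,7.8,0,0,0,0],[-9.5,5.5,0,0,0,0],[-10.6,2.8,0,0,0,0]]'
python3 -m jog '[[-11,0,0,0,0,0],[-10.6,-2.8,0,0,0,0],[-9.5,-5.5,0,0,0,0],[-7.8,-7.8,0,0,0,0],[-5.5,-9.5,0,0,0,0],[-2.8,-10.6,0,0,0,0],[0,-11,0,0,0,0],[2.8,-10.6,0,0,0,0],[5.5,-9.5,0,0,0,0],[7.8,-7.8,0,0,0,0],[9.5,-5.5,0,0,0,0],[10.6,-2.8,0,0,0,0]]'
```

```text
[547.  95.] 70.7 85.0
[607.  51.] 71.2 22.0
[487.  67.] 68.9 142.0
t: 15.93
tcp_pos: [575.9, 0.2, 83.0]
tool_rot: [-3.142, 0.0, 0.872]
contact_force: [-0.6, -0.4, -1.4]
grip_width: 18.6
grip_force: 60.0
t: 16.93
tcp_pos: [505.5, 48.8, 83.2]
tool_rot: [3.142, -0.0, 0.873]
contact_force: [0.6, 0.1, -1.0]
grip_width: 18.6
grip_force: 60.0
```

```bash
python3 -m jog '[[11,0,0,0,0,0],[10.6,2.8,0,0,0,0],[9.5,5.5,0,0,0,0],[7.8,7.8,0,0,0,0],[5.5,9.5,0,0,0,0],[2.8,10.6,0,0,0,0],[0,11,0,0,0,0],[-2.8,10.6,0,0,0,0],[-5.5,9.5,0,0,0,0],[-7.8,7.8,0,0,0,0],[-9.5,5.5,0,0,0,0],[-10.6,2.8,0,0,0,0]]'
python3 -m jog '[[-11,0,0,0,0,0],[-10.6,-2.8,0,0,0,0],[-9.5,-5.5,0,0,0,0],[-7.8,-7.8,0,0,0,0],[-5.5,-9.5,0,0,0,0],[-2.8,-10.6,0,0,0,0],[0,-11,0,0,0,0],[2.8,-10.6,0,0,0,0],[5.5,-9.5,0,0,0,0],[7.8,-7.8,0,0,0,0],[9.5,-5.5,0,0,0,0],[10.6,-2.8,0,0,0,0],[1,10,0,0,0,0],[1.5,11,0,0,0,0],[1.5,11,0,0,0,0],[1.5,10,0,0,0,0],[0,0,-5,0,0,0]]'
python3 -m jog '[[0,0,-15,0,0,0],[0,0,-18,0,0,0],[0,0,-18,0,0,0],[0,0,-18,0,0,0],[0,0,-8,0,0,0],[8,-13.8,0,0,0,0],[8,-13.8,0,0,0,0],[8,-13.8,0,0,0,0],[8,-13.8,0,0,0,0],[8,-13.8,0,0,0,0],[8,-13.8,0,0,0,0],[8,-13.8,0,0,0,0],[8,-13.8,0,0,0,0],[8,-13.8,0,0,0,0],[8,-13.8,0,0,0,0],[0,0,0,0,0,0],[0,0,0,0,0,0],[0,0,0,0,0,0]]'
python3 - <<'E'
from h import *
s=readout.sense();print(s['tcp_pos'],s['tool_rot'],s['joint_pos'])
p,d=snap('wrist','w5.png');np.save('w5p.npy',p);np.save('w5d.npy',d)
E
```

```text
t: 17.93
tcp_pos: [575.9, 0.2, 83.0]
tool_rot: [-3.142, 0.0, 0.872]
contact_force: [0.5, -0.7, -1.4]
grip_width: 18.7
grip_force: 60.0
t: 19.35
tcp_pos: [542.4, 22.3, 87.2]
tool_rot: [-3.141, 0.001, 0.87]
contact_force: [-0.8, -0.8, -0.5]
grip_width: 18.4
grip_force: 60.0
t: 20.85
tcp_pos: [486.9, 173.6, 164.9]
tool_rot: [-3.142, 0.0, 0.872]
contact_force: [1.4, -0.5, -0.6]
grip_width: 18.8
grip_force: 60.0
[486.8591079  173.5572051  164.86781357] [-3.14155161e+00  4.78388422e-04  8.72002073e-01] [ 0.04268591  0.21814218 -0.57889876  1.93086115  0.13853243  1.03198258
 -1.29555231]
```

View pics/w5.png

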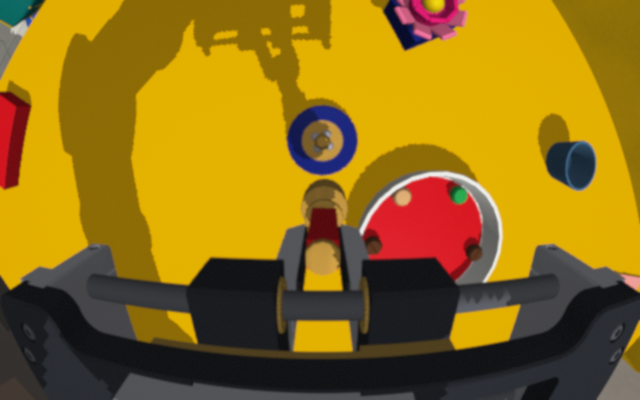

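The view shows the wand at about (324,200) and the stand straight ahead at (322,140) with its stud at (322,142). The beads are in the bowl at (403,197), (459,193), (373,241) and (474,249). I'll measure the stand and the cap in the same frame.

```bash
python3 - <<'E'
from h import *
p=np.load('w5p.npy');tcp,rpy=np.array([486.86,173.56,164.87]),[3.1415,0,.872]
R=Ro.from_euler('xyz',rpy).as_matrix()
T=lambda P:((P-tcp)@R).round(1)
h=cv2.cvtColor(p,cv2.COLOR_RGB2HSV).astype(int);H,S,V=h[...,0],h[...,1],h[...,2]
m=np.zeros(H.shape,np.uint8);m[95:185,275:370]=((H>105)&(H<130)&(S>100))[95:185,275:370]
cn=max(cv2.findContours(m,0,1)[0],key=len);hu=cv2.convexHull(cn)[:,0]
# upper rim of the near wall is hidden from camera? fit at both heights
for z in (0,9,18):
    c=circ(wristpts(hu,z,tcp,rpy));print('stand',z,c.round(1),T(np.array([c[0],c[1],z])))
(x,y),r=cv2.minEnclosingCircle(hu);print(x,y,r)
print('stud top px',T(wristpts([(322,142)],40,tcp,rpy)))
for q in [(324,180),(303,205),(346,205)]: print('cap',q,T(wristpts([q],tcp[2]-72,tcp,rpy)))
print(p[172:192,324].tolist()); print(p[206,296:352].tolist())
for q,a in zip([(403,197),(459,193),(373,241),(474,249)],[99,38,156,-21]):
    w=wristpts([q],18,tcp,rpy)[0,:2]-[541,24.5];print(w.round(),np.hypot(*(w-48*np.array([np.cos(np.radians(a)),np.sin(np.radians(a))]))).round())
E
```

```text
stand 0 [517.6 213.6  42. ] [ 50.4  -2.2 164.9]
stand 9 [517.9 213.9  41.1] [ 50.9  -2.2 155.9]
stand 18 [518.2 214.3  40.1] [ 51.3  -2.2 146.9]
321.8619079589844 139.71322631835938 34.06499099731445
stud top px [[ 50.1  -2.1 124.9]]
cap (324, 180) [[17.1 -0.1 72. ]]
cap (303, 205) [[ -7.5 -20.5  72. ]]
cap (346, 205) [[-7.5 21.3 72. ]]
[[31, 40, 122], [57, 54, 120], [112, 89, 104], [171, 132, 68], [211, 161, 30], [217, 166, 13], [184, 140, 16], [128, 97, 23], [87, 67, 26], [77, 60, 26], [78, 61, 28], [77, 59, 26], [80, 62, 29], [86, 68, 28], [102, 79, 36], [110, 86, 39], [113, 88, 39], [114, 88, 40], [113, 88, 38], [114, 88, 40]]
[[228, 178, 0], [228, 177, 0], [228, 178, 0], [226, 175, 5], [216, 165, 24], [197, 151, 47], [188, 145, 59], [191, 148, 64], [192, 148, 65], [190, 146, 64], [182, 141, 62], [163, 126, 56], [132, 102, 45], [109, 84, 36], [105, 81, 36], [110, 83, 37], [111, 82, 36], [111, 81, 36], [112, 81, 37], [113, 82, 38], [113, 82, 37], [113, 82, 37], [113, 82, 36], [112, 82, 36], [112, 82, 37], [112, 82, 37], [113, 82, 38], [113, 82, 37], [113, 83, 37], [113, 85, 38], [115, 87, 38], [115, 88, 39], [115, 88, 39], [115, 87, 38], [117, 89, 41], [115, 88, 38], [117, 89, 40], [127, 97, 44], [147, 112, 50], [166, 128, 57], [167, 129, 57], [153, 118, 51], [144, 111, 49], [157, 120, 54], [178, 137, 61], [189, 146, 65], [193, 150, 67], [194, 151, 67], [194, 150, 66], [191, 148, 65], [181, 140, 57], [163, 126, 42], [148, 113, 21], [143, 109, 9], [142, 109, 5], [141, 108, 6]]
[10. 72.] 30.0
[72. 27.] 34.0
[-54.  51.] 33.0
[ 48. -56.] 39.0
```

```bash
python3 -m jog '[[10.4,-0.4,0,0,0,0],[10.4,-0.4,0,0,0,0],[10.4,-0.4,0,0,0,0],[10.4,-0.4,0,0,0,0],[10.1,-0.3,0,0,0,0],[0,0,10,0,0,0],[0,0,10,0,0,0],[0,0,10,0,0,0],[0,0,10,0,0,0],[0,0,4,0,0,0],[0,0,0,0,0,0],[0,0,0,0,0,0],[0,0,0,0,0,0]]'
python3 -m jog '[[0,0,2,0,0,0],[0,0,2,0,0,0],[0,0,2,0,0,0],[0,0,2,0,0,0],[0,0,0,0,0,0],[0,0,0,0,0,0]]'
```

```text
t: 21.98
tcp_pos: [518.7, 215.2, 121.5]
tool_rot: [3.141, -0.0, 0.872]
contact_force: [-1.3, 0.5, -0.1]
grip_width: 18.6
grip_force: 60.0
t: 22.48
tcp_pos: [518.4, 215.1, 113.0]
tool_rot: [-3.141, 0.0, 0.873]
contact_force: [0.1, -0.0, -1.1]
grip_width: 18.7
grip_force: 60.0
```

```bash
python3 -m jog '[[0,0,2,0,0,0],[0,0,2,0,0,0],[0,0,1,0,0,0],[0,0,0,0,0,0],[0,0,0,0,0,0]]'
python3 - <<'E'
from h import *
p,d=snap('scene');cv2.imwrite('pics/s6.png',cv2.resize(p[170:270,360:460,::-1],(600,600),interpolation=cv2.INTER_CUBIC))
E
```

```text
t: 22.9
tcp_pos: [518.5, 215.1, 108.0]
tool_rot: [-3.141, 0.0, 0.873]
contact_force: [0.3, -0.6, -1.1]
grip_width: 18.6
grip_force: 60.0
```

View pics/s6.png

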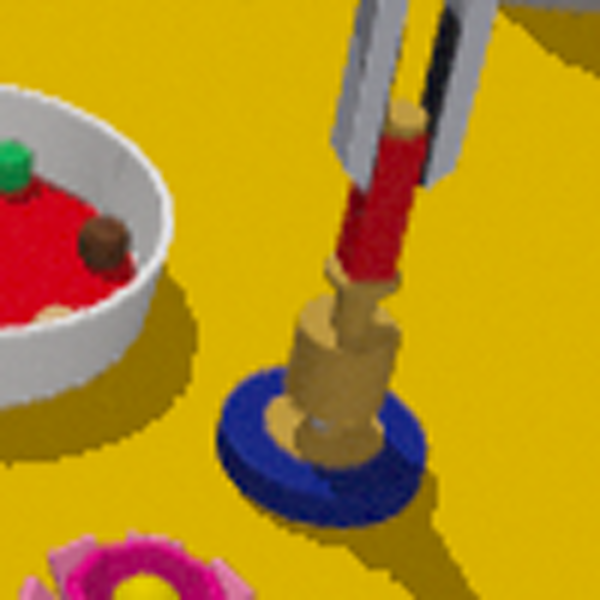

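The scene view shows the cap at about (340,370) above the stand with the stud entering it, and the wand upright. The fingertips at about y=185 look higher on the handle than I expected. I'll check the wand's height from the scene depth.

```bash
python3 - <<'E'
from h import *
p,d=snap('scene')
for n,x,y in [('button',405,112),('handle',400,160),('handle',385,230),('collar',360,272),('captop',325,315),('capface',345,390),('capbot',345,420),('below',320,425),('below',340,445),('standR',405,420),('standfront',340,490),('tipL',355,165),('tipL',362,180),('tipR',432,178)]:
    u,v=360+x/6-.4,170+y/6-.4;a=d[int(round(v)),int(round(u))]
    print(n,world('scene',0,u,v,depth=a).round(1),a)
E
```

```text
button [517.6 215.4 174.7] 808.30585
handle [522.7 220.2 158. ] 812.0821
handle [521.7 220.1 125.4] 831.2389
collar [526.8 216.5 105.8] 841.5333
captop [523.3 204.3  75.7] 867.7893
capface [531.9 223.8  54.2] 863.59674
capbot [532.  226.6  40.5] 869.66516
below [534.1 217.7  33.3] 877.75073
below [522.7 222.5  18.9] 889.7316
standR [491.8 232.9  20.7] 900.47577
standfront [546.4 238.1  19.9] 866.34235
tipL [536.6 210.1 157. ] 810.5537
tipL [532.8 212.1 149.5] 815.77344
tipR [516.  230.9 152.3] 812.94836
```

The button's top is at z 175, so the foot is at about 37 mm, as expected: no slip. Pressing down in small steps.

```bash
for i in 1 2 3; do python3 -m jog '[[0,0,1,0,0,0],[0,0,1,0,0,0],[0,0,1,0,0,0],[0,0,1,0,0,0],[0,0,0,0,0,0]]' | grep -E 'tcp|rot|contact|grip_f' ; done
```

```text
tcp_pos: [518.7, 215.3, 104.2]
tool_rot: [3.142, -0.0, 0.872]
contact_force: [0.4, 0.3, 1.2]
grip_force: 60.0
tcp_pos: [519.1, 215.5, 100.7]
tool_rot: [3.141, -0.001, 0.873]
contact_force: [-0.3, -0.9, 3.9]
grip_force: 60.0
tcp_pos: [518.0, 214.7, 95.4]
tool_rot: [-3.141, 0.001, 0.872]
contact_force: [0.3, 0.1, -8.2]
grip_force: 60.0
```

```bash
for i in 1 2 3; do python3 -m jog '[[0,0,1.5,0,0,0],[0,0,1.5,0,0,0],[0,0,0,0,0,0],[0,0,0,0,0,0]]' | grep -E 'tcp|rot|contact|grip_f' ; done
```

```text
tcp_pos: [518.2, 214.9, 92.7]
tool_rot: [-3.141, 0.001, 0.873]
contact_force: [0.7, -0.5, -8.5]
grip_force: 60.0
tcp_pos: [518.7, 215.3, 90.3]
tool_rot: [3.142, -0.0, 0.873]
contact_force: [0.5, 0.5, -1.8]
grip_force: 60.0
tcp_pos: [520.9, 216.2, 89.7]
tool_rot: [3.139, -0.004, 0.872]
contact_force: [-0.9, -3.2, 26.7]
grip_force: 60.0
```

Fully home at foot z of about 18 mm, with 27 N of reaction. I'll hold for over a second.

```bash
python3 -m jog '[[0,0,0,0,0,0],[0,0,0,0,0,0],[0,0,0,0,0,0],[0,0,0,0,0,0],[0,0,0,0,0,0],[0,0,0,0,0,0],[0,0,0,0,0,0],[0,0,0,0,0,0],[0,0,0,0,0,0],[0,0,0,0,0,0],[0,0,0,0,0,0],[0,0,0,0,0,0],[0,0,0,0,0,0],[0,0,0,0,0,0],[0,0,0,0,0,0],[0,0,0,0,0,0],[0,0,0,0,0,0],[0,0,0,0,0,0]]'
python3 - <<'E'
from h import *
p,d=snap('scene');cv2.imwrite('pics/s7.png',cv2.resize(p[170:270,310:460,::-1],(750,500),interpolation=cv2.INTER_CUBIC))
E
```

```text
t: 26.75
tcp_pos: [520.9, 216.1, 89.7]
tool_rot: [3.139, -0.004, 0.872]
contact_force: [-0.5, -2.9, 27.6]
grip_width: 18.9
grip_force: 60.0
```

View pics/s7.png

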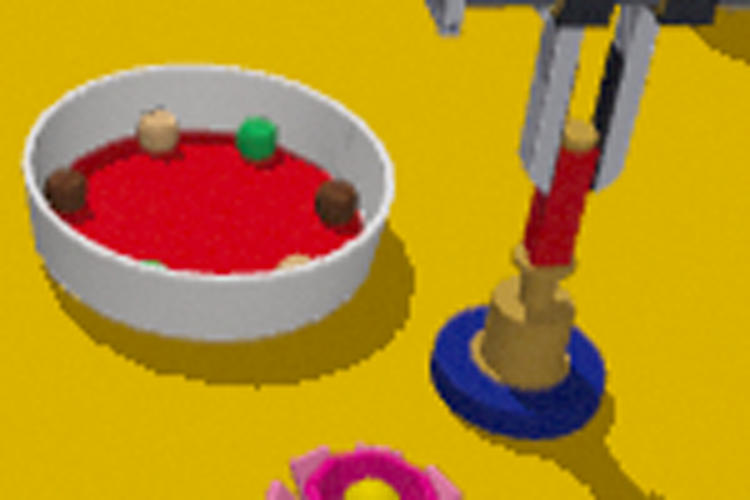

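The cap sits flush on the stand at (530,350). The wand is upright and gripped, all six beads are in the bowl, and the force is steady at 27 N. Handing in.

```bash
python3 -c "
from rig import hand_in
print(hand_in())"
```

```text
the job is handed in; nothing more can be done
None
```

I stirred the beads, snapped the wand fully home on the stud and handed in with it still gripped and pressing down at about 27 N. All six beads stayed in the bowl, the four I measured had moved roughly 30 mm or more, and no verdict came back at hand-in.

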